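Put the piled microscope optics away in their holders

TASK

Two piles of microscope optics stand on the grey pad: take them apart and put each lens and each filter away in the round holder whose floor has its colour, right way up and fully down on the holder's floor; turn each lens so that its tab drops into the slot of its holder. Take the filter off before you lift the lens under it, and set the glass down gently, without dropping or tipping any of it. Leave the multimeter and the flux jar where they are.

Things in the scene. Friction and masses are not known exactly. Their poses are not given: they have to be found in the camera images.
- lens_red: Round black lens cell 60 mm across, 24 mm high, 150 g; its upper 8 mm is a red collar round dark glass. A red tab at its foot, 9 mm wide, 10 mm high, sticks out 8 mm beyond the side. Origin: centre of underside; z up; x out through the tab, within 52 degrees of world x. Starts under a filter, on a fixed grey pad 4 mm thick.
- lens_white: Round black lens cell 60 mm across, 24 mm high, 150 g; its upper 8 mm is a white collar round dark glass. A white tab at its foot, 9 mm wide, 10 mm high, sticks out 8 mm beyond the side. Origin: centre of underside; z up; x out through the tab, within 52 degrees of world x. Starts under a filter, on a fixed grey pad 4 mm thick.
- filter_yellow: The yellow filter: a plain round aluminium cell 40 mm across and 20 mm high (about 70 g), with yellow glass in its flat top; no tab. Origin: centre of the underside; z up. Starts lying loose on top of either lens, roughly central.
- filter_green: The green filter: a plain round aluminium cell 40 mm across and 20 mm high (about 70 g), with green glass in its flat top; no tab. Origin: centre of the underside; z up. Starts lying loose on top of either lens, roughly central.
- holder_red: Fixed round lens holder 80 mm across, red floor, black wall. Origin: centre of underside, on the bench; z up. Floor 4 mm above the origin; wall (inner diameter 66 mm) 8 mm above the floor. A 15 mm wide slot for the tab goes through the wall at +x, marked by a red tongue 11 mm out beyond the wall. x within 35 degrees of world x.
- holder_white: Fixed round lens holder 80 mm across, white floor, black wall. Origin: centre of underside, on the bench; z up. Floor 4 mm above the origin; wall (inner diameter 66 mm) 8 mm above the floor. A 15 mm wide slot for the tab goes through the wall at +x, marked by a white tongue 11 mm out beyond the wall. x within 35 degrees of world x.
- holder_yellow: The yellow filter holder, fixed to the bench: a round black-walled holder 62 mm across with a yellow floor and no slot. Origin: centre of its underside, on the bench; z up. The floor is 4 mm above the bench; the wall (6 mm thick, inner diameter 50 mm) rises 6 mm above the floor, its top 10 mm above the bench.
- holder_green: The green filter holder, fixed to the bench: a round black-walled holder 62 mm across with a green floor and no slot. Origin: centre of its underside, on the bench; z up. The floor is 4 mm above the bench; the wall (6 mm thick, inner diameter 50 mm) rises 6 mm above the floor, its top 10 mm above the bench.
- meter: Bystander: a blue handheld multimeter lying on its back, 85 x 160 mm, 34 mm high with a dial to 44 mm, loose. Origin: centre of the underside; long side along its y.
- jar: Bystander: a small flux jar with an orange cap, 48 mm across and 42 mm high, loose. Origin: centre of the underside.
Not all that is in view belongs to the job. What is shaped like the filter_yellow but purple is not meant. What is shaped like the lens_white but green is not meant.

How it is judged (in metres and radians):
At the end, for the whole second after the job is handed in: Each piece lies upright (0.08 rad) on the floor of the holder of its colour (underside 1 to 7 mm above the holder's origin), lenses centred within 6 mm with the tab in the slot (0.2 rad), filters within 9 mm, all at rest and released (horizontal distance between lens_red and holder_red below 0.006 m and z of lens_red in the frame of holder_red between 0.001 and 0.007 m and angle between each of lens_red, lens_white, filter_yellow, filter_green's own z axis and vertical below 0.08 rad and linear speed of each of lens_red, lens_white, filter_yellow, filter_green below 0.02 m/s and angle between the x axis of lens_red and the x axis of holder_red, either way round below 0.2 rad and horizontal distance between lens_white and holder_white below 0.006 m and z of lens_white in the frame of holder_white between 0.001 and 0.007 m and angle between the x axis of lens_white and the x axis of holder_white, either way round below 0.2 rad and horizontal distance between filter_yellow and holder_yellow below 0.009 m and z of filter_yellow in the frame of holder_yellow between 0.001 and 0.007 m and horizontal distance between filter_green and holder_green below 0.009 m and z of filter_green in the frame of holder_green between 0.001 and 0.007 m); the robot touches nothing.
It fails at once if the multimeter is shifted more than 20 mm (distance of meter from where it was at the start of the episode above 0.02 m).
It fails at once if the flux jar is shifted more than 20 mm (distance of jar from where it was at the start of the episode above 0.02 m).
It fails at once if a lens or filter is tipped more than 35 degrees (angle between any of lens_red, lens_white, filter_yellow, filter_green's own z axis and vertical above 0.61 rad).
It fails at once if a lens or filter is dropped (moves faster than 0.7 m/s, a fall of about 25 mm, while not held by the fingers) ((contact force between lens_red and the fingers below 0.05 N and linear speed of lens_red above 0.7 m/s) or (contact force between lens_white and the fingers below 0.05 N and linear speed of lens_white above 0.7 m/s) or (contact force between filter_yellow and the fingers below 0.05 N and linear speed of filter_yellow above 0.7 m/s) or (contact force between filter_green and the fingers below 0.05 N and linear speed of filter_green above 0.7 m/s)).
It fails at once if a lens is lifted with a filter still lying on it ((height (world z) of lens_red above 0.04 m and horizontal distance between filter_yellow and lens_red below 0.03 m and z of filter_yellow in the frame of lens_red between 0.018 and 0.032 m) or (height (world z) of lens_red above 0.04 m and horizontal distance between filter_green and lens_red below 0.03 m and z of filter_green in the frame of lens_red between 0.018 and 0.032 m) or (height (world z) of lens_white above 0.04 m and horizontal distance between filter_yellow and lens_white below 0.03 m and z of filter_yellow in the frame of lens_white between 0.018 and 0.032 m) or (height (world z) of lens_white above 0.04 m and horizontal distance between filter_green and lens_white below 0.03 m and z of filter_green in the frame of lens_white between 0.018 and 0.032 m)).
It also fails if it takes over 112 s, if anything falls off the work surface, if the arm or the gripper's body presses on something with over 40 N, if the wrist force passes 120 N, or if a joint passes its speed limit or range.

ROBOT

A 6-joint arm with a two-finger parallel gripper is mounted at the origin on the work surface. World frame = base frame: x ahead of the robot, y to its left, z up, the work surface at z = 0. Lengths are in mm, angles in rad, forces in N, time in s.
With the tool pointing down it reaches from about 250 to 800 mm from the base axis. Payload 3.9 kg.
Tool frame: the origin (TCP) lies midway between the tips of the shut fingers; the grasp point (between the pads) lies 19 mm behind it (robot.pinch_z is the distance from the TCP to the grasp point, in mm); z points along the fingers, y is the line along which they close (so a half turn about z gives the same grasp; the last joint's range is limited). The gripper opens to 85 mm and grips with 20 to 120 N. Pads are 22 mm wide; open, the fingers measure 114 mm over their backs; the gripper's body (76 mm by 85 mm) begins 54 mm behind the grasp point. The pads swing forward as they close: fully open they stand 13 mm farther back than shut.
Start: joints at [-1.269, 0.26, -0.138, 1.173, 0, 1.571], TCP at [156.046, -501.263, 231.304] pointing down, gripper open.
Joint ranges: [-2.78, 2.78], [-0.83, 1.72], [-1.28, 1.37], [-1.9, 2.12], [-1.57, 1.48], [-3.14, 3.14]. Speed limits (rad/s): [2.57, 2.57, 3.14, 3.14, 3.14, 3.14].

INTERFACE

Orientations are given as a unit quaternion [w, x, y, z].
In Python, from cell import get_state, optics, workorder, robot gives the robot as it stands. The module is installed in compiled form; this text tells all that it offers.
- The arm moves only by the shell command python3 -m inch 'ROWS' [OPENING] [FORCE]. ROWS is JSON, a list of rows, each a list of 2 entries, a list of its own where there are three numbers: the shift along the world's x, y, z in m, then the turn about the world's z in rad. In form: [[[tx, ty, tz], roll], ...]. A call has 1 to 8 rows; each row shifts and turns the commanded pose from where the row before left it; what a row does not reach is not made up. A row lasts 1/12 s, in which the tool goes at most 41.7 mm and 7.16 degrees, less where a joint would pass 70% of its speed; a pose out of reach is approached as far as the arm can. A call with a gripper value outside its range is refused whole. OPENING is the finger opening in m, from 0 to 0.0854, set as the call begins (- or left out, the last holds). The fingers move at their own pace and stop on an object; FORCE is the grip in N (left out, the last holds). Time passes only in rows, so rows that do not move let the fingers close. It gives the time, the measured TCP pose, the force, the opening and the grip force at its end, in the units of the state.
- get_state(): the state, without advancing time (a new reading comes with each control period).
- optics.capture(name): name is "scene" or "top"; returns a dict with "color" (480x640x3 uint8, red, green, blue), "depth" (480x640 float32, mm along the optical axis (not along the pixel's ray), 0 where there is no reading), "mtx" (3x3 intrinsics, pixels), "cam_to_world" (4x4, takes a point from camera to world coordinates). Camera axes: x right, y down, z forward; pixel columns grow to the right and rows downward; lengths in mm; the calibration is good to about 2 mm. A picture is of the moment at which its call begins.
- workorder.close_job(): hands the job in; it is judged then, once.
Trained networks look in a picture, given as the dict that the camera call returned (one of the last four; its "shot" number tells which), for a name from the list of things; names that differ only in an ending like _2 or _b are one class to them, and where a whole thing is asked for, a point or a joint stands for the part that bears it (a point fixed in the world has none). Each returns a list of dicts, best first, with "p" (0 to 1); they miss things now and then, are a little off and sometimes report something else, mostly with a low value. They report only what shows in the picture. A call takes as long as a camera call. They do not tell look-alikes from the thing itself.
- optics.masks_of(name, picture): "mask" (480x640 bool, what is visible of it) and "box" ([left, top, right, bottom] in pixels, round what is visible of it).
The state is a dict: "time_s": time; "joint_positions": joint angles; "dq": joint speeds; "joint_torque": joint torques, N m; "tcp_pos": TCP position; "eef_rot": TCP orientation; "force": force on the tool from outside, world axes, zero at the start; "ft_torque": the same for the moment, N m; "gripper_width": finger opening in mm; "grip_force": force on a finger pad.
Only numpy, scipy, OpenCV 4.12 (cv2) and the standard library are available. Lean on these libraries where they do the work, as an engineer would, in place of code of your own. Each camera call takes 0.05 s, during which the arm holds its last target. There are 200 camera calls.

## Working session

There is one attempt and no reset: what is moved stays moved. The work goes in short steps, Python scripts to look and compute and a shell command to move; the robot and the scene stay as the last step left them, time stands still between calls to the robot, and variables do not carry over. Pictures are saved under pics/ and viewed, at most 14 in all, crops included, and the job is handed in when it is done.

```bash
mkdir -p pics; python3 - <<'E'
from cell import get_state, optics, robot
import cv2,numpy as np
for n in ["top","scene"]:
    p=optics.capture(n); cv2.imwrite(f"pics/{n}0.png",p["color"][:,:,::-1])
    print(n,p["mtx"].tolist(),np.round(p["cam_to_world"],3).tolist())
print(get_state(), robot.pinch_z)
E
```

```text
top [[529.3164753092825, 0.0, 326.09810976372603], [0.0, 529.3164753092825, 240.9902870902044], [0.0, 0.0, 1.0]] [[0.004, -0.996, 0.093, 434.575], [-1.0, -0.004, 0.0, -11.966], [-0.0, -0.093, -0.996, 1040.356], [0.0, 0.0, 0.0, 1.0]]
scene [[456.5828257047365, 0.0, 322.48068081833156], [0.0, 456.5828257047365, 242.98685188204078], [0.0, 0.0, 1.0]] [[-0.263, 0.731, -0.629, 1175.467], [0.965, 0.212, -0.156, 150.419], [0.019, -0.648, -0.761, 822.713], [0.0, 0.0, 0.0, 1.0]]
{'time_s': 0.1, 'joint_positions': array([-1.26904283e+00,  2.60611522e-01, -1.39242786e-01,  1.17264526e+00,
        3.27146940e-05,  1.57075341e+00]), 'dq': array([-0.00072107, -0.00172814,  0.00320435,  0.00025408,  0.0007413 ,
        0.00025778]), 'joint_torque': array([ 3.57547706e-04, -4.06506586e+01,  2.54527348e+01,  1.00818963e-02,
        4.19174285e-05, -2.51312784e-06]), 'tcp_pos': array([ 155.86219133, -500.71298595,  230.55063334]), 'eef_rot': array([-8.44407419e-04,  9.88636096e-01,  1.50326123e-01, -1.11813259e-04]), 'force': array([-0.26398943, -0.69296876,  0.02622313]), 'ft_torque': array([ 0.05781567,  0.02924386, -0.00198341]), 'grip_force': 0.0, 'gripper_width': 85.37831516208273} 18.700000000000003
```

View pics/top0.png

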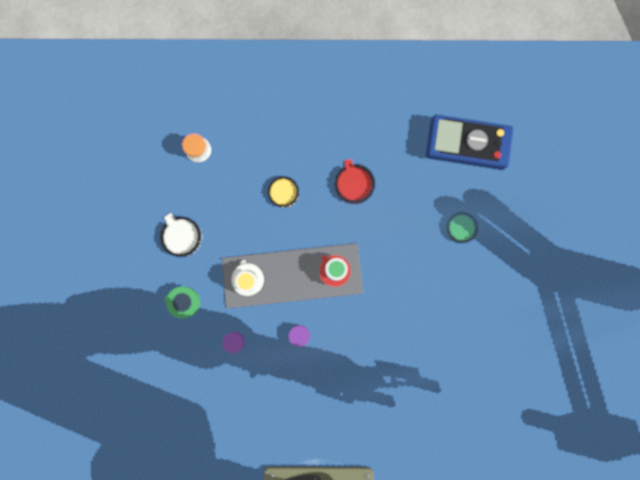

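View pics/scene0.png

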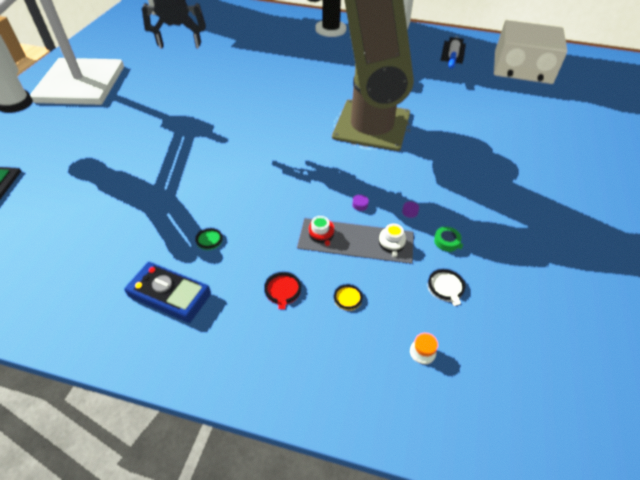

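The top image shows the white lens with the yellow filter at (246,281) and the red lens with the green filter at (336,270). The holders are red (353,183), yellow (283,192), white (180,237) and green (462,228). The purple discs (233,343) and (299,336) and the green lens (183,302) are decoys; the real filters are the ones lying on the lenses. Next I measure everything in rectified crops.

```bash
cat > h.py <<'E'
import numpy as np, cv2
from cell import get_state, optics
S=0.5
def rect(p,cx,cy,z,half=60):
    "metric view of plane z: column -> -y, row -> -x, S mm/px"
    n=int(2*half/S); v,u=np.mgrid[:n,:n].astype(float)
    X=np.stack([cx+half-v*S,cy+half-u*S,np.full_like(u,z),np.ones_like(u)],-1)
    c=X@np.linalg.inv(p["cam_to_world"]).T; q=c[...,:3]@p["mtx"].T
    q=(q/q[...,2:])[...,:2].astype(np.float32)
    return cv2.remap(p["color"],q[...,0],q[...,1],cv2.INTER_CUBIC)
def w(cx,cy,u,v,half=60): return cx+half-v*S, cy+half-u*S
def pix2w(p,u,v,z):
    d=p["cam_to_world"][:3,:3]@np.linalg.inv(p["mtx"])@[u,v,1]; o=p["cam_to_world"][:3,3]
    return (o+d*(z-o[2])/d[2])[:2]
def depthpts(p,m):
    v,u=np.nonzero(m&(p["depth"]>0)); d=p["depth"][v,u]
    c=np.linalg.inv(p["mtx"])@np.stack([u,v,np.ones_like(u)])*d
    return (p["cam_to_world"][:3,:3]@c).T+p["cam_to_world"][:3,3]
def colmask(im,col):
    hsv=cv2.cvtColor(im,cv2.COLOR_RGB2HSV); H,Sa,V=[hsv[...,i].astype(int) for i in range(3)]
    return {"red":((H<8)|(H>172))&(Sa>130)&(V>90),"white":(Sa<70)&(V>140),
     "yellow":(abs(H-25)<10)&(Sa>110)&(V>120),"green":(abs(H-72)<20)&(Sa>90)&(V>50)}[col].astype(np.uint8)
def biggest(m,n=None):
    k,l,st,c=cv2.connectedComponentsWithStats(m); i=1+np.argmax(st[1:,4]); return (l==i).astype(np.uint8)
E
python3 - <<'E'
from h import *
p=optics.capture("top")
for n in ["lens_red","lens_white","filter_yellow","filter_green","holder_red","holder_white","holder_yellow","holder_green","meter","jar"]:
    for r in optics.masks_of(n,p)[:3]:
        P=depthpts(p,r["mask"]); print(n,round(r["p"],2),np.round(r["box"]).tolist(),"world med",np.round(np.median(P,0),0),"ztop",np.round(np.percentile(P[:,2],90)))
px={"lens_white":(246,281,28,"white"),"lens_red":(336,270,28,"red"),"holder_red":(353,183,4,"red"),"holder_white":(180,237,4,"white"),
 "filter_yellow":(246,281,48,"yellow"),"filter_green":(336,270,48,"green"),"holder_yellow":(283,192,4,"yellow"),"holder_green":(462,228,4,"green")}
tiles=[]
for n,(u,v,z,c) in px.items():
    cx,cy=pix2w(p,u,v,z); im=rect(p,cx,cy,z); 
    m=biggest(colmask(im,c))
    ker=cv2.getStructuringElement(cv2.MORPH_ELLIPSE,(41,41))
    if n[0]=="l" : core=m
    else: core=biggest(cv2.morphologyEx(m,cv2.MORPH_OPEN,ker))
    cs=max(cv2.findContours(core,cv2.RETR_EXTERNAL,cv2.CHAIN_APPROX_NONE)[0],key=len)
    (eu,ev),(a,b),_=cv2.fitEllipse(cs); X=w(cx,cy,eu,ev)
    print(n,np.round(X,1),"diam",np.round([a*S,b*S],1))
    im=im.copy(); cv2.drawContours(im,[cs],-1,(255,0,255),1); cv2.putText(im,n,(3,15),0,.5,(255,255,255),1)
    tiles.append(cv2.resize(im,(200,200)))
cv2.imwrite("pics/tiles.png",np.vstack([np.hstack(tiles[:4]),np.hstack(tiles[4:])])[:,:,::-1])
E
```

```text
lens_red 0.6 [319.0, 256.0, 351.0, 284.0] world med [472. -21.  27.] ztop 30.0
lens_white 0.95 [232.0, 257.0, 264.0, 296.0] world med [464. 131.  27.] ztop 29.0
lens_white 0.66 [164.0, 285.0, 199.0, 322.0] world med [414. 263.  23.] ztop 26.0
lens_white 0.23 [236.0, 270.0, 256.0, 291.0] world med [452. 138.  47.] ztop 50.0
filter_yellow 0.84 [238.0, 269.0, 257.0, 292.0] world med [454. 138.  47.] ztop 50.0
filter_yellow 0.67 [224.0, 331.0, 247.0, 350.0] world med [338. 164.  19.] ztop 22.0
filter_yellow 0.58 [289.0, 325.0, 311.0, 346.0] world med [350.  38.  19.] ztop 22.0
filter_green 0.54 [326.0, 261.0, 348.0, 277.0] world med [476. -31.  47.] ztop 50.0
holder_red 0.69 [339.0, 162.0, 374.0, 203.0] world med [648. -68.   4.] ztop 12.0
holder_white 0.92 [163.0, 214.0, 204.0, 259.0] world med [541. 276.   4.] ztop 12.0
holder_yellow 0.71 [268.0, 175.0, 301.0, 210.0] world med [631.  74.   5.] ztop 10.0
holder_green 0.64 [445.0, 210.0, 480.0, 242.0] world med [ 561. -280.    4.] ztop 10.0
holder_green 0.27 [236.0, 269.0, 256.0, 289.0] world med [452. 138.  47.] ztop 50.0
meter 0.72 [427.0, 111.0, 513.0, 173.0] world med [ 724. -290.   33.] ztop 37.0
jar 0.8 [183.0, 132.0, 208.0, 163.0] world med [711. 240.  40.] ztop 43.0
lens_white [455.7 130.6] diam [110.4 121.1]
lens_red [474.4 -27.8] diam [54.7 56. ]
holder_red [648.3 -66.2] diam [66.6 69.5]
holder_white [541.1 277.1] diam [65.8 70.3]
filter_yellow [451.9 139.2] diam [25.4 25.7]
filter_green [475.5 -30.4] diam [25.9 26.1]
holder_yellow [630.4  75.3] diam [52.6 53.2]
holder_green [ 559.6 -278.4] diam [50.4 50.7]
```

View pics/tiles.png

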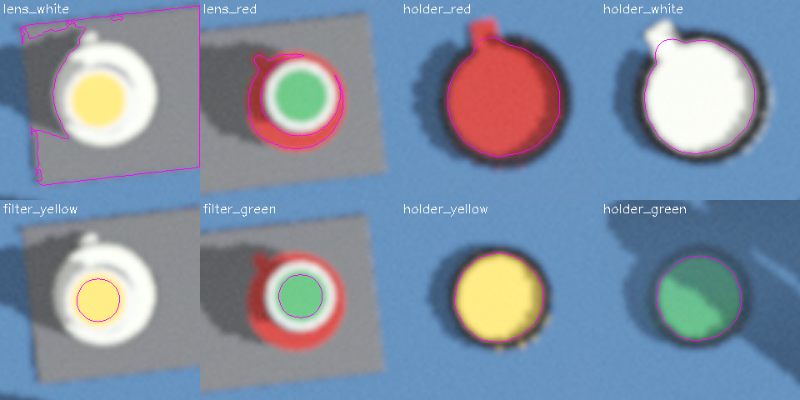

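The crops confirm it: yellow filter on the white lens, green filter on the red lens. Next I refine the holders and move over the green filter.

```bash
python3 - <<'E'
from h import *
from scipy.optimize import least_squares
p=optics.capture("top")
for n,cx,cy,c in [("red",648,-67,"red"),("white",540,275.5,"white"),("yellow",630.4,75.3,"yellow"),("green",559.6,-278.4,"green")]:
    im=rect(p,cx,cy,4); m=biggest(colmask(im,c))
    cs=max(cv2.findContours(m,cv2.RETR_EXTERNAL,cv2.CHAIN_APPROX_NONE)[0],key=len)[:,0]
    P=np.array([w(cx,cy,*q) for q in cs])
    r=least_squares(lambda t:np.hypot(P[:,0]-t[0],P[:,1]-t[1])-t[2],[cx,cy,30],loss="soft_l1",f_scale=.7).x
    print(n,"floor",np.round(r,1))
    # outer wall, top plane
    zt=12 if n in("red","white") else 10
    v,u=np.nonzero(m); Q=np.stack(w(cx,cy,u,v),1); d=np.hypot(Q[:,0]-r[0],Q[:,1]-r[1])
    t=Q[(d>41)&(d<52)]
    if len(t): e=t.mean(0)-r[:2]; print("  tongue n",len(t),"yaw deg",np.degrees(np.arctan2(e[1],e[0])).round(1),"maxr",d.max())
    for z in (zt,):
        im=rect(p,cx,cy,z); g=cv2.cvtColor(im,cv2.COLOR_RGB2HSV)[...,2]; 
        mk=biggest(((g<75)).astype(np.uint8)); v,u=np.nonzero(mk); Q=np.stack(w(cx,cy,u,v),1)
        d=np.hypot(Q[:,0]-r[0],Q[:,1]-r[1]); Q=Q[d<44]; print("  wall bbox centre",(Q.max(0)+Q.min(0))/2,Q.max(0)-Q.min(0))
E
R='[[0.02,0.0294,0],0]'
python3 -m inch '[[[0.02,0.0294,0],0],[[0.02,0.0294,0],0],[[0.02,0.0294,0],0],[[0.02,0.0294,0],0],[[0.02,0.0294,0],0],[[0.02,0.0294,0],0],[[0.02,0.0294,0],0],[[0.02,0.0294,0],0]]'
python3 -m inch '[[[0.02,0.0294,0],0],[[0.02,0.0294,0],0],[[0.02,0.0294,0],0],[[0.02,0.0294,0],0],[[0.02,0.0294,0],0],[[0.02,0.0294,0],0],[[0.02,0.0294,0],0],[[0.02,0.0294,0],0]]'
python3 -m inch '[[[0,0,-0.03],0],[[0,0,-0.03],0],[[0,0,-0.03],0],[[0,0,-0.03],0],[[0,0,0],0],[[0,0,0],0]]'
python3 -c "from cell import get_state as g; s=g(); print(s['joint_positions'],s['tcp_pos'],s['eef_rot'])"
```

```text
red floor [648.  -66.3  33.9]
  tongue n 361 yaw deg 16.6 maxr 48.486636219973605
  wall bbox centre [643.25 -42.75] [66.5 28.5]
white floor [540.9 277.2  34. ]
  tongue n 765 yaw deg 31.7 maxr 51.30798606549915
  wall bbox centre [529.5 301. ] [47. 23.]
yellow floor [630.4  75.3  26.5]
  wall bbox centre [643.15  95.8 ] [23.5 15. ]
green floor [ 559.6 -278.5   25.3]
time_s: 1.37
tcp_pos: [316.7, -264.6, 231.5]
eef_rot: [0.0, 0.989, 0.15, 0.0]
force: [0.4, 0.1, -0.0]
gripper_width: 85.1
grip_force: 0.0
time_s: 2.03
tcp_pos: [476.8, -29.1, 231.5]
eef_rot: [0.0, 0.989, 0.151, 0.0]
force: [0.8, -0.1, 0.2]
gripper_width: 85.7
grip_force: 0.0
time_s: 2.53
tcp_pos: [474.5, -30.7, 110.5]
eef_rot: [-0.0, 0.989, 0.15, -0.002]
force: [0.6, -0.6, 0.3]
gripper_width: 85.5
grip_force: 0.0
[-6.46374983e-02  2.67896473e-01 -4.65930767e-01  8.40932510e-01
  1.01202890e-05  2.77504972e+00] [474.49169285 -30.70949125 110.45598446] [-4.28878352e-04  9.88626317e-01  1.50379778e-01 -1.93475150e-03]Traceback (most recent call last):
  File "<stdin>", line 17, in <module>
  File "h.py", line 24, in biggest
    k,l,st,c=cv2.connectedComponentsWithStats(m); i=1+np.argmax(st[1:,4]); return (l==i).astype(np.uint8)
                                                      ~~~~~~~~~^^^^^^^^^^
    return _wrapfunc(a, 'argmax', axis=axis, out=out, **kwds)
    return bound(*args, **kwds)
ValueError: attempt to get argmax of an empty sequence
```

```bash
python3 -m inch '[[[0.001,0,-0.02],0],[[0,0,-0.02],0],[[0,0,-0.018],0],[[0,0,-0.01],0],[[0,0,-0.008],0],[[0,0,0],0],[[0,0,0],0]]'
python3 -m inch '[[[0,0,0],0],[[0,0,0],0],[[0,0,0],0],[[0,0,0],0],[[0,0,0],0],[[0,0,0],0],[[0,0,0],0],[[0,0,0],0]]' 0.03 30
python3 -m inch '[[[0,0,0],0],[[0,0,0],0],[[0,0,0],0]]'
```

```text
time_s: 3.12
tcp_pos: [478.3, -31.0, 36.5]
eef_rot: [0.0, 0.989, 0.15, 0.001]
force: [-0.3, 0.1, -0.9]
gripper_width: 85.2
grip_force: 0.0
time_s: 3.78
tcp_pos: [477.6, -30.9, 36.2]
eef_rot: [0.0, 0.989, 0.15, 0.001]
force: [-0.7, -0.0, 6.6]
gripper_width: 38.3
grip_force: 29.5
time_s: 4.03
tcp_pos: [477.5, -30.9, 36.2]
eef_rot: [0.0, 0.989, 0.15, 0.001]
force: [-0.6, -0.3, 5.8]
gripper_width: 38.3
grip_force: 29.5
```

```bash
python3 -m inch '[[[0,0,0.004],0],[[0,0,0.01],0],[[0,0,0.02],0],[[0,0,0.025],0],[[0,0,0.025],0],[[0,0,0.016],0],[[0,0,0],0],[[0,0,0],0]]'
python3 - <<'E'
from h import *
p=optics.capture("top"); cv2.imwrite("pics/lift1.png",cv2.resize(p["color"][200:340,260:420],(800,700))[:600,:,::-1])
print(get_state()["tcp_pos"])
E
```

```text
time_s: 4.7
tcp_pos: [477.8, -30.9, 136.0]
eef_rot: [0.0, 0.989, 0.15, 0.001]
force: [0.1, -0.2, -1.0]
gripper_width: 38.2
grip_force: 30.3
[476.71974693 -30.82110503 134.94386438]
```

View pics/lift1.png

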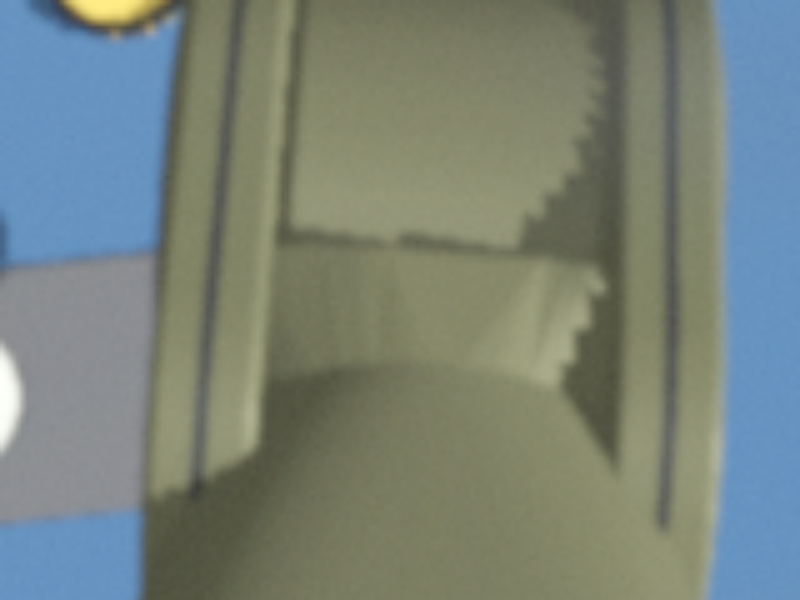

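The top view is blocked by the arm, but the width of 38 mm and grip of 30 N show the filter is held. Moving to the green holder.

```bash
python3 -m inch '[[[0.010,-0.030,0],0],[[0.010,-0.030,0],0],[[0.010,-0.030,0],0],[[0.010,-0.030,0],0],[[0.010,-0.030,0],0],[[0.010,-0.030,0],0],[[0.011,-0.034,0],0],[[0.011,-0.033,0],0]]'
python3 -m inch '[[[0,0,-0.02],0],[[0,0,-0.03],0],[[0,0,-0.03],0],[[0,0,-0.015],0],[[0,0,0],0],[[0,0,0],0],[[0,0,0],0]]'
python3 -c "
from cell import get_state as g,optics
import cv2
print(g()['tcp_pos'])
p=optics.capture('scene');cv2.imwrite('pics/pl1.png',cv2.resize(p['color'][170:290,140:300],(800,600),interpolation=2)[:,:,::-1])"
```

```text
time_s: 5.42
tcp_pos: [558.0, -278.8, 132.9]
eef_rot: [-0.001, 0.989, 0.15, -0.002]
force: [0.8, 1.6, 0.0]
gripper_width: 38.1
grip_force: 30.3
time_s: 6.0
tcp_pos: [559.2, -277.9, 40.4]
eef_rot: [0.0, 0.989, 0.15, -0.0]
force: [0.6, -0.1, -1.0]
gripper_width: 38.5
grip_force: 30.4
[ 559.23735818 -277.89544539   40.4149127 ]
```

View pics/pl1.png

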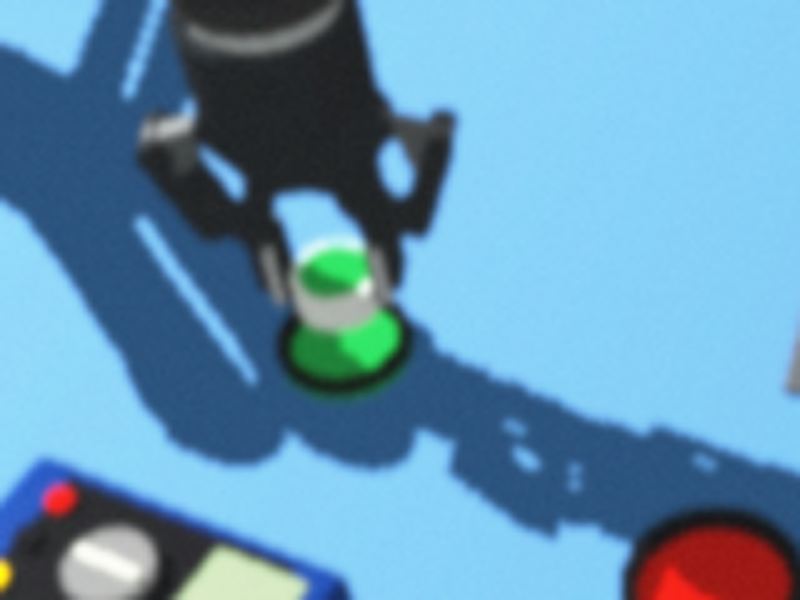

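The filter is held upright over the green holder (crop ~(335,290)). Lowering and releasing.

```bash
python3 -m inch '[[[0,0,-0.012],0],[[0,0,-0.009],0],[[0,0,-0.004],0],[[0,0,-0.002],0],[[0,0,0],0],[[0,0,0],0]]'
python3 -m inch '[[[0,0,0],0],[[0,0,0],0]]'
```

```text
time_s: 6.55
tcp_pos: [559.3, -278.0, 13.7]
eef_rot: [0.0, 0.989, 0.15, 0.0]
force: [-0.3, -0.1, -0.1]
gripper_width: 38.4
grip_force: 30.4
time_s: 6.72
tcp_pos: [559.4, -278.0, 13.8]
eef_rot: [0.0, 0.989, 0.15, 0.0]
force: [0.1, -0.5, -0.9]
gripper_width: 38.4
grip_force: 30.4
```

```bash
python3 -m inch '[[[0,0,-0.0015],0],[[0,0,0],0],[[0,0,0],0]]'
python3 -m inch '[[[0,0,0],0],[[0,0,0],0],[[0,0,0],0],[[0,0,0.01],0],[[0,0,0.03],0],[[0,0,0.035],0],[[0,0,0.035],0],[[0,0,0.03],0]]' 0.065
python3 -m inch '[[[-0.0045,0.0174,0],0.12],[[-0.0045,0.0174,0],0.12],[[-0.0045,0.0174,0],0.12],[[-0.0045,0.0174,0],0.12],[[-0.0045,0.0174,0],0.12],[[-0.0045,0.0174,0],0.12],[[-0.0045,0.0174,0],0.12],[[-0.0045,0.0174,0],0.12]]' 0.085
python3 -m inch '[[[-0.0045,0.0174,0],0.12],[[-0.0045,0.0174,0],0.12],[[-0.0045,0.0174,0],0.12],[[-0.0045,0.0174,0],0.12],[[-0.0045,0.0174,0],0.12],[[-0.0045,0.0174,0],0.12],[[-0.0045,0.0174,0],0.12],[[-0.0045,0.0174,0],0.12]]'
python3 -m inch '[[[-0.0045,0.0174,0],0.12],[[-0.0045,0.0174,0],0.12],[[-0.0045,0.0174,0],0.12],[[-0.0045,0.0174,0],0.12],[[-0.0045,0.0174,0],0.12],[[-0.0045,0.0174,0],0.12],[[-0.0045,0.0174,0],0.12],[[-0.0045,0.0174,0],0.12]]'
python3 - <<'E'
from h import *
s=get_state();print(s['joint_positions'],s['tcp_pos'])
p=optics.capture("top"); cv2.imwrite("pics/t2.png",p["color"][:,:,::-1])
cx,cy=559.6,-278.5
im=rect(p,cx,cy,24); m=biggest(colmask(im,"green")); v,u=np.nonzero(m); print("green glass",w(cx,cy,u.mean(),v.mean()),m.sum())
E
```

```text
time_s: 6.97
tcp_pos: [559.6, -278.1, 12.3]
eef_rot: [0.0, 0.989, 0.15, 0.0]
force: [-0.3, -0.3, 1.9]
gripper_width: 38.2
grip_force: 30.6
time_s: 7.63
tcp_pos: [559.2, -278.0, 154.8]
eef_rot: [0.0, 0.989, 0.15, 0.001]
force: [1.1, -1.1, -0.1]
gripper_width: 65.1
grip_force: 0.0
time_s: 8.3
tcp_pos: [522.7, -137.8, 152.6]
eef_rot: [0.0, 0.806, 0.592, 0.0]
force: [0.4, 0.5, -0.4]
gripper_width: 84.9
grip_force: 0.0
time_s: 8.97
tcp_pos: [486.7, 1.3, 152.6]
eef_rot: [0.0, 0.441, 0.897, 0.0]
force: [-0.4, 0.5, 0.2]
gripper_width: 84.7
grip_force: 0.0
time_s: 9.63
tcp_pos: [450.8, 140.6, 152.6]
eef_rot: [0.0, -0.023, 1.0, 0.0]
force: [0.2, -0.3, 0.4]
gripper_width: 84.6
grip_force: 0.0
[ 3.02324681e-01  2.20580980e-01 -4.07751712e-01  9.41765460e-01
 -1.24648434e-05  2.56216289e-01] [450.75459281 140.57950911 152.57140846]
green glass (np.float64(557.529902583651), np.float64(-277.13998305802625)) 2361
```

View pics/t2.png

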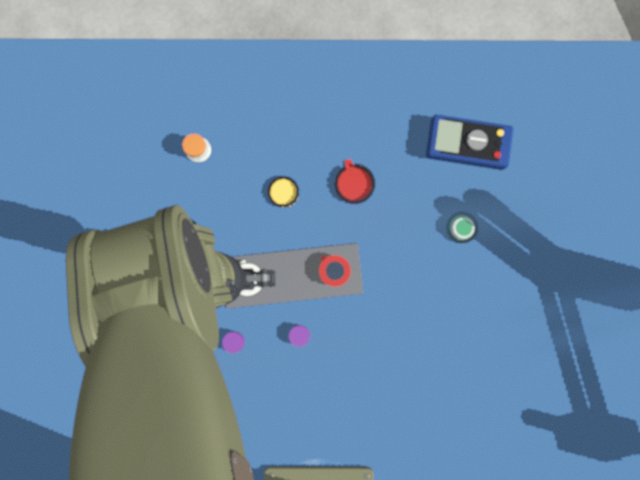

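The green filter sits in its holder (462,228), and the red lens is uncovered at (336,270). Picking up the yellow filter, and measuring the red lens from this frame.

```bash
python3 - <<'E'
from h import *
from scipy.optimize import least_squares
p=optics.capture("top"); cx,cy=474,-28
im=rect(p,cx,cy,28); m=biggest(colmask(im,"red"))
cs=max(cv2.findContours(m,cv2.RETR_EXTERNAL,cv2.CHAIN_APPROX_NONE)[0],key=len)[:,0]
P=np.array([w(cx,cy,*q) for q in cs])
r=least_squares(lambda t:np.hypot(P[:,0]-t[0],P[:,1]-t[1])-t[2],[cx,cy,30],loss="soft_l1",f_scale=.7).x
print("lens red",np.round(r,1))
im=rect(p,cx,cy,12); hsv=cv2.cvtColor(im,cv2.COLOR_RGB2HSV)
cv2.imwrite("pics/lr.png",cv2.resize(im,(560,560))[:,:,::-1])
E
python3 -m inch '[[[0.001,-0.001,-0.03],0],[[0,0,-0.03],0],[[0,0,-0.025],0],[[0,0,-0.018],0],[[0,0,-0.008],0],[[0,0,-0.005],0],[[0,0,0],0],[[0,0,0],0]]'
python3 -m inch '[[[0,0,0],0],[[0,0,0],0],[[0,0,0],0],[[0,0,0],0],[[0,0,0],0],[[0,0,0],0],[[0,0,0],0],[[0,0,0],0]]' 0.03 30
python3 -m inch '[[[0,0,0],0],[[0,0,0],0],[[0,0,0],0]]'
```

```text
lens red [473.3 -27.   28.9]
time_s: 10.4
tcp_pos: [452.9, 138.7, 36.6]
eef_rot: [0.001, -0.02, 1.0, 0.0]
force: [0.1, 0.0, -0.1]
gripper_width: 84.9
grip_force: 0.0
time_s: 11.07
tcp_pos: [452.6, 138.9, 36.7]
eef_rot: [0.001, -0.02, 1.0, 0.0]
force: [-0.6, 0.8, 4.9]
gripper_width: 38.3
grip_force: 29.7
time_s: 11.32
tcp_pos: [452.6, 138.9, 36.7]
eef_rot: [0.001, -0.02, 1.0, 0.0]
force: [-1.0, -1.3, 5.8]
gripper_width: 38.6
grip_force: 29.7
```

View pics/lr.png

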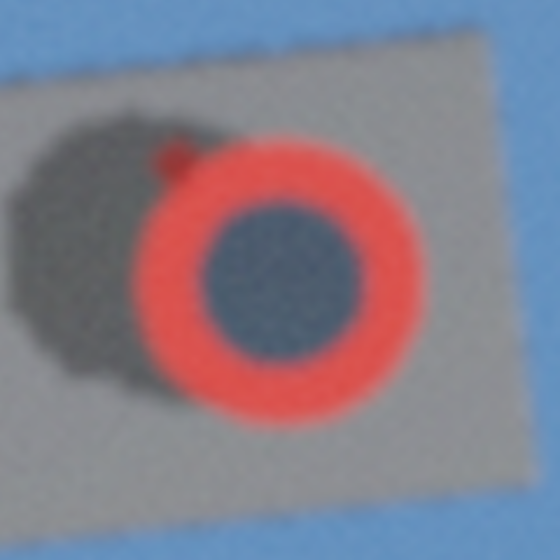

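The crop shows the red lens with its tab at (178,160), so its yaw is about +38°. Yellow filter: lift, transfer, lower.

```bash
python3 -m inch '[[[0,0,0.004],0],[[0,0,0.01],0],[[0,0,0.02],0],[[0,0,0.025],0],[[0,0,0.025],0],[[0,0,0],0],[[0,0,0],0]]'
python3 -m inch '[[[0.018,-0.006,0],0],[[0.024,-0.009,0],0],[[0.024,-0.009,0],0],[[0.024,-0.009,0],0],[[0.024,-0.009,0],0],[[0.024,-0.009,0],0],[[0.024,-0.009,0],0],[[0.016,-0.004,0],0]]'
python3 -m inch '[[[0,0,-0.015],0],[[0,0,-0.025],0],[[0,0,-0.025],0],[[0,0,-0.018],0],[[0,0,0],0],[[0,0,0],0]]'
python3 - <<'E'
from cell import get_state as g,optics
import cv2
print(g()['tcp_pos'])
p=optics.capture('scene');cv2.imwrite('pics/pl2.png',cv2.resize(p['color'][210:330,270:430],(640,480),interpolation=2)[:,:,::-1])
E
```

```text
time_s: 11.9
tcp_pos: [453.4, 139.2, 121.3]
eef_rot: [0.002, -0.02, 1.0, 0.001]
force: [0.2, -0.8, -1.0]
gripper_width: 38.2
grip_force: 30.3
time_s: 12.57
tcp_pos: [631.2, 73.4, 117.7]
eef_rot: [-0.001, -0.019, 1.0, -0.0]
force: [0.5, 0.7, -1.6]
gripper_width: 38.5
grip_force: 30.3
time_s: 13.07
tcp_pos: [627.7, 74.4, 34.4]
eef_rot: [-0.003, -0.02, 1.0, -0.0]
force: [0.4, -0.1, -0.6]
gripper_width: 38.2
grip_force: 30.4
[627.6877593   74.43456782  34.42466954]
```

View pics/pl2.png

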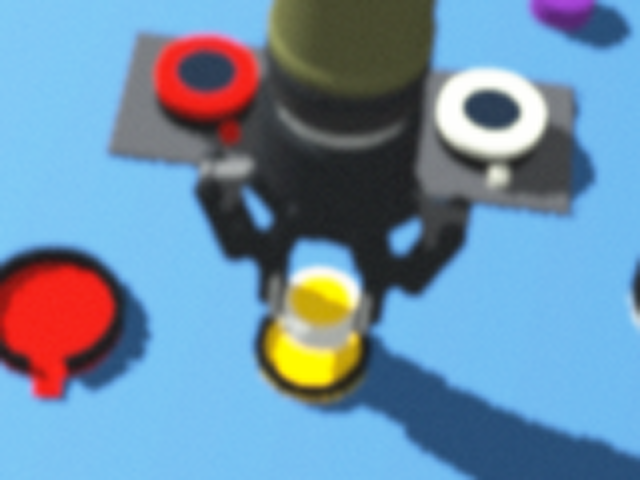

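```bash
python3 -m inch '[[[0.0025,0.001,-0.01],0],[[0,0,-0.006],0],[[0,0,-0.003],0],[[0,0,-0.001],0],[[0,0,0],0],[[0,0,-0.0015],0],[[0,0,0],0],[[0,0,0],0]]'
python3 -m inch '[[[0,0,0],0],[[0,0,0],0],[[0,0,0],0],[[0,0,0.01],0],[[0,0,0.03],0],[[0,0,0.035],0],[[0,0,0.035],0],[[0,0,0.03],0]]' 0.065
python3 -m inch '[[[-0.025,-0.03,0],0],[[-0.025,-0.03,0],0],[[-0.025,-0.03,0],0],[[-0.025,-0.03,0],0],[[-0.025,-0.03,0],0],[[-0.025,-0.03,0],0]]' 0.085
python3 -m inch '[[[-0.025,-0.03,0],0],[[-0.025,-0.03,0],0],[[-0.025,-0.03,0],0],[[-0.025,-0.03,0],0],[[-0.025,-0.03,0],0],[[-0.025,-0.03,0],0],[[0,0,0],0]]'
cat > m.py <<'E'
from h import *
from scipy.optimize import least_squares
s=get_state();print(np.round(s['joint_positions'],3),s['tcp_pos'])
p=optics.capture("top"); tiles=[]
def circ(P,c,fs=.5): return least_squares(lambda t:np.hypot(P[:,0]-t[0],P[:,1]-t[1])-t[2],[*c,30],loss="cauchy",f_scale=fs).x
def poly(m,cx,cy):
    cs=max(cv2.findContours(m,cv2.RETR_EXTERNAL,cv2.CHAIN_APPROX_NONE)[0],key=len)[:,0]
    return np.array([w(cx,cy,*q) for q in cs])
for n,cx,cy,z,zt,c in [("lens_red",473.3,-27,28,10,"red"),("lens_white",460,136,28,10,"white"),("holder_red",648,-66,4,4,"red"),("holder_white",541,277,4,4,"white")]:
    im=rect(p,cx,cy,z); hsv=cv2.cvtColor(im,cv2.COLOR_RGB2HSV).astype(int); H,Sa,V=hsv[...,0],hsv[...,1],hsv[...,2]
    m=biggest(((V>150)&(((Sa>130)&((H<8)|(H>172))) if c=="red" else (Sa<60)&(V>205))).astype(np.uint8)) if n[0]=="l" else biggest(colmask(im,c))
    r=circ(poly(m,cx,cy),(cx,cy)); print(n,np.round(r,1))
    im=rect(p,cx,cy,zt); I=im.astype(int); hsv=cv2.cvtColor(im,cv2.COLOR_RGB2HSV).astype(int); H,Sa,V=hsv[...,0],hsv[...,1],hsv[...,2]
    v,u=np.mgrid[:240,:240]; X,Y=w(cx,cy,u,v); d=np.hypot(X-r[0],Y-r[1]); a=np.degrees(np.arctan2(Y-r[1],X-r[0]))
    mm=(((H<10)|(H>170))&(Sa>100)) if c=="red" else (Sa<45)&(V>(150 if n[0]=="l" else 140))
    lo,hi=(34.5,39) if n[0]=="l" else (36,50)
    mm=mm&(d>lo)&(d<hi)&(abs(a)<70)
    k,l,st,_=cv2.connectedComponentsWithStats(mm.astype(np.uint8)); mm=l==1+np.argmax(st[1:,4])
    for q in np.arange(lo,hi,2 if n[0]=="l" else 3):
        s_=mm&(d>=q)&(d<q+3); print("   r",q,"yaw",np.round([a[s_].mean(),a[s_].min(),a[s_].max()],1) if s_.any() else None)
    im[mm]=(255,0,255); tiles.append(cv2.resize(im,(200,200)))
for n,cx,cy,c in [("filter_yellow",630.4,75.3,"yellow"),("filter_green",559.6,-278.5,"green")]:
    im=rect(p,cx,cy,24); m=colmask(im,c); v,u=np.nonzero(m); X,Y=w(cx,cy,u,v); k=np.hypot(X-cx,Y-cy)<22; print(n,X[k].mean(),Y[k].mean(),k.sum())
    tiles.append(cv2.resize(im,(200,200)))
cv2.imwrite("pics/m.png",np.vstack([np.hstack(tiles[:3]),np.hstack(tiles[3:])])[:,:,::-1])
E
python3 m.py
```

```text
time_s: 13.78
tcp_pos: [632.7, 75.7, 15.5]
eef_rot: [0.0, -0.02, 1.0, 0.0]
force: [0.3, -0.0, -1.2]
gripper_width: 38.7
grip_force: 30.4
time_s: 14.45
tcp_pos: [633.0, 75.8, 158.6]
eef_rot: [0.001, -0.02, 1.0, 0.0]
force: [0.5, 0.3, -0.3]
gripper_width: 65.0
grip_force: 0.0
time_s: 14.95
tcp_pos: [481.4, -105.4, 156.3]
eef_rot: [0.001, -0.02, 1.0, -0.0]
force: [0.6, -2.3, -0.4]
gripper_width: 85.1
grip_force: 0.0
time_s: 15.53
tcp_pos: [328.7, -288.7, 156.4]
eef_rot: [-0.001, -0.016, 1.0, -0.002]
force: [0.6, 0.2, 0.1]
gripper_width: 85.3
grip_force: 0.0
[-0.718  0.16  -0.476  0.933 -0.003 -0.75 ] [ 328.69540156 -288.7323956   156.36436682]
lens_red [473.2 -27.1  28.9]
   r 34.5 yaw [39.3 32.1 46.1]
   r 36.5 yaw [39.5 34.4 44.4]
   r 38.5 yaw None
lens_white [456.7 138.6  29.4]
   r 34.5 yaw [18.3  7.2 29.8]
   r 36.5 yaw [17.7  8.3 28.3]
   r 38.5 yaw [16.7  9.4 24.2]
holder_red [647.4 -66.4  33.6]
   r 36 yaw [17.2 -0.9 31.3]
   r 39 yaw [16.9  6.2 28.6]
   r 42 yaw [16.1  6.6 25.8]
   r 45 yaw [16.2  7.3 25.3]
   r 48 yaw [16.8  8.8 23.7]
holder_white [540.7 276.2  33.1]
   r 36 yaw [35.1 20.5 50. ]
   r 39 yaw [34.1 20.9 48.6]
   r 42 yaw [32.6 20.6 45. ]
   r 45 yaw [32.7 21.4 44.1]
   r 48 yaw [32.8 22.8 42.9]
filter_yellow 631.7813131313131 77.18521579430671 2178
filter_green 557.9877763871507 -277.1291197329996 2397
```

View pics/m.png

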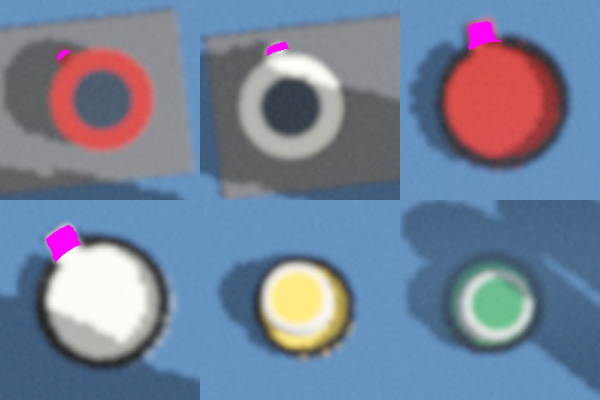

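The filters are seated within 2 mm. Red lens is at (473,-27), yaw 39.4°; red holder is at (647.7,-66.4), yaw 16.5°. Moving over the red lens.

```bash
python3 -m inch '[[[0.018,0.0325,0],0.082],[[0.018,0.0325,0],0.082],[[0.018,0.0325,0],0.082],[[0.018,0.0325,0],0.082],[[0.018,0.0325,0],0.082],[[0.018,0.0325,0],0.082],[[0.018,0.0325,0],0.082],[[0.018,0.0325,0],0.082]]'
python3 -m inch '[[[0,0,-0.03],0],[[0,0,-0.03],0],[[0,0,-0.02],0],[[0,0,0],0],[[0,0,0],0],[[0,0,0],0]]'
python3 -c "
from cell import get_state as g,optics
import numpy as np
s=g();q=s['eef_rot'];print(s['tcp_pos'],np.degrees(2*np.arctan2(q[2],q[1])))"
```

```text
time_s: 16.25
tcp_pos: [477.4, -21.0, 156.1]
eef_rot: [0.001, -0.344, 0.939, -0.0]
force: [0.8, -0.8, -0.3]
gripper_width: 85.2
grip_force: 0.0
time_s: 16.75
tcp_pos: [477.6, -23.7, 76.6]
eef_rot: [0.001, -0.342, 0.94, -0.0]
force: [-0.5, -0.3, 0.8]
gripper_width: 85.0
grip_force: 0.0
[477.60557617 -23.70370078  76.626322  ] 219.938801383929
```

```bash
python3 -m inch '[[[-0.0033,-0.0046,0],-0.009],[[0,0,-0.02],0],[[0,0,-0.02],0],[[0,0,-0.015],0],[[0,0,-0.008],0],[[0,0,-0.0035],0],[[0,0,0],0],[[0,0,0],0]]'
python3 -m inch '[[[0,0,0],0],[[0,0,0],0],[[0,0,0],0],[[0,0,0],0],[[0,0,0],0],[[0,0,0],0],[[0,0,0],0],[[0,0,0],0]]' 0.05 40
```

```text
time_s: 17.42
tcp_pos: [474.1, -29.1, 9.7]
eef_rot: [0.001, -0.337, 0.942, -0.0]
force: [-0.8, -0.4, -0.5]
gripper_width: 85.0
grip_force: 0.0
time_s: 18.08
tcp_pos: [474.1, -28.9, 10.0]
eef_rot: [0.001, -0.337, 0.942, -0.0]
force: [-1.5, -0.1, 5.3]
gripper_width: 58.3
grip_force: 41.7
```

```bash
python3 -m inch '[[[0,0,0.004],0],[[0,0,0.01],0],[[0,0,0.02],0],[[0,0,0.025],0],[[0,0,0.016],0],[[0,0,0],0]]'
python3 -m inch '[[[0.014,-0.003,0],-0.05],[[0.024,-0.0054,0],-0.05],[[0.024,-0.0054,0],-0.05],[[0.024,-0.0054,0],-0.05],[[0.024,-0.0054,0],-0.05],[[0.024,-0.0054,0],-0.05],[[0.024,-0.0054,0],-0.05],[[0.016,-0.0034,0],-0.05]]'
python3 -m inch '[[[0,0,-0.015],0],[[0,0,-0.02],0],[[0,0,-0.01],0],[[0,0,0],0],[[0,0,0],0],[[0,0,0],0]]'
python3 - <<'E'
from cell import get_state as g,optics
import cv2,numpy as np
s=g();q=s['eef_rot'];print(s['tcp_pos'],np.degrees(2*np.arctan2(q[2],q[1])))
p=optics.capture('scene');cv2.imwrite('pics/pl3.png',cv2.resize(p['color'][210:330,200:360],(800,600),interpolation=2)[:,:,::-1])
E
```

```text
time_s: 18.58
tcp_pos: [476.0, -29.0, 87.2]
eef_rot: [0.003, -0.337, 0.942, -0.001]
force: [0.4, 0.1, -0.6]
gripper_width: 58.4
grip_force: 43.4
time_s: 19.25
tcp_pos: [649.1, -68.1, 82.4]
eef_rot: [0.0, -0.142, 0.99, -0.0]
force: [0.2, 0.1, -1.5]
gripper_width: 58.3
grip_force: 43.4
time_s: 19.75
tcp_pos: [647.4, -67.6, 39.2]
eef_rot: [0.0, -0.143, 0.99, -0.0]
force: [0.8, -0.0, -1.7]
gripper_width: 58.6
grip_force: 43.4
[647.35946983 -67.63850515  39.20760767] 196.46052140651585
```

View pics/pl3.png

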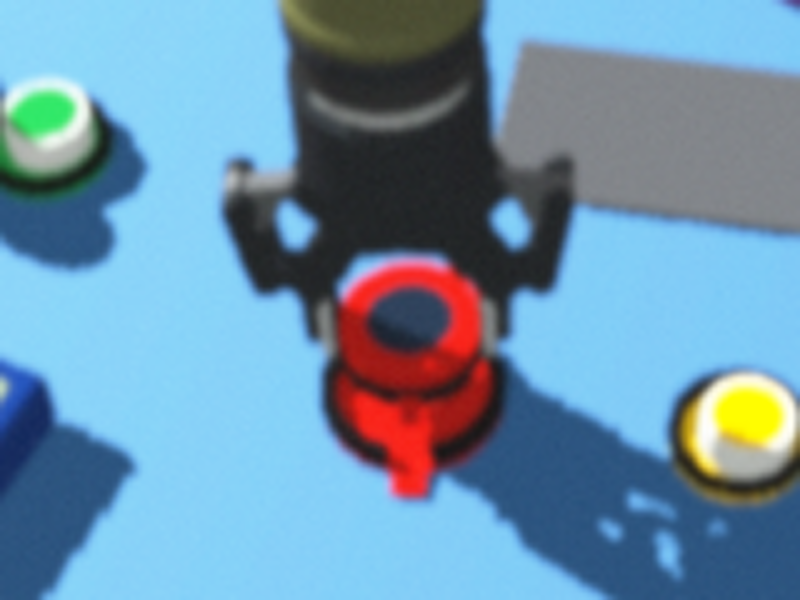

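The tab (410,415) points at the tongue (412,470), so the lens lines up. Lowering.

```bash
python3 -m inch '[[[0.001,0,-0.012],0],[[0,0,-0.008],0],[[0,0,-0.003],0],[[0,0,-0.002],0],[[0,0,-0.001],0],[[0,0,0],0]]'
python3 -m inch '[[[0,0,-0.001],0],[[0,0,-0.001],0],[[0,0,-0.001],0],[[0,0,0],0],[[0,0,0],0]]'
```

```text
time_s: 20.3
tcp_pos: [648.0, -67.7, 12.5]
eef_rot: [-0.0, -0.143, 0.99, 0.0]
force: [0.3, 0.3, -1.1]
gripper_width: 58.2
grip_force: 43.4
time_s: 20.72
tcp_pos: [648.5, -67.7, 10.1]
eef_rot: [0.0, -0.143, 0.99, -0.0]
force: [0.2, -0.3, -0.4]
gripper_width: 58.4
grip_force: 43.4
```

```bash
python3 -m inch '[[[0,0,-0.0005],0],[[0,0,0],0],[[0,0,0],0],[[0,0,0.01],0],[[0,0,0.03],0],[[0,0,0.035],0],[[0,0,0.035],0],[[0,0,0.03],0]]' 0.08
python3 -m inch '[[[-0.025,-0.029,0],0],[[-0.025,-0.029,0],0],[[-0.025,-0.029,0],0],[[-0.025,-0.029,0],0],[[-0.025,-0.029,0],0],[[-0.025,-0.029,0],0],[[-0.025,-0.029,0],0]]' 0.085
python3 -m inch '[[[-0.025,-0.029,0],0],[[-0.025,-0.029,0],0],[[-0.025,-0.029,0],0],[[-0.025,-0.029,0],0],[[-0.025,-0.029,0],0],[[-0.025,-0.029,0],0],[[-0.025,-0.029,0],0],[[0,0,0],0]]'
sed -i 's/("lens_red",473.3,-27,28,10,"red")/("lens_red",648,-66,28,10,"red")/' m.py; python3 m.py
```

```text
time_s: 21.38
tcp_pos: [648.6, -67.7, 152.5]
eef_rot: [0.001, -0.143, 0.99, -0.0]
force: [-0.4, -0.1, -1.0]
gripper_width: 79.9
grip_force: 0.0
time_s: 21.97
tcp_pos: [472.1, -271.8, 150.4]
eef_rot: [0.001, -0.143, 0.99, -0.0]
force: [1.5, -0.5, 0.5]
gripper_width: 85.0
grip_force: 0.0
time_s: 22.63
tcp_pos: [294.3, -479.0, 150.4]
eef_rot: [-0.001, -0.14, 0.99, -0.002]
force: [0.6, -0.8, 0.6]
gripper_width: 85.0
grip_force: 0.0
[-1.018  0.365 -0.202  1.    -0.003 -1.298] [ 294.30139133 -478.97879405  150.40000942]
lens_red [646.5 -66.4  31.2]
   r 34.5 yaw [ -3.9 -69.8  65.2]
   r 36.5 yaw [  8.6 -36.2  32.1]
   r 38.5 yaw [17.1  6.6 27.5]Traceback (most recent call last):
  File "m.py", line 11, in <module>
    m=biggest(((V>150)&(((Sa>130)&((H<8)|(H>172))) if c=="red" else (Sa<60)&(V>205))).astype(np.uint8)) if n[0]=="l" else biggest(colmask(im,c))
      ~~~~~~~^^^^^^^^^^^^^^^^^^^^^^^^^^^^^^^^^^^^^^^^^^^^^^^^^^^^^^^^^^^^^^^^^^^^^^^^^^^^^^^^^^^^^^^^^^
  File "h.py", line 24, in biggest
    k,l,st,c=cv2.connectedComponentsWithStats(m); i=1+np.argmax(st[1:,4]); return (l==i).astype(np.uint8)
                                                      ~~~~~~~~~^^^^^^^^^^
    return _wrapfunc(a, 'argmax', axis=axis, out=out, **kwds)
    return bound(*args, **kwds)
ValueError: attempt to get argmax of an empty sequence
```

That picture was the old file, because the script stopped before saving. The white lens is now fully in shadow, so I use depth for the centres.

```bash
cat > d.py <<'E'
from h import *
from scipy.optimize import least_squares
p=optics.capture("top"); A=depthpts(p,np.ones((480,640),bool))
for n,c,h in [("lens_white",(457,138),28),("lens_red",(648,-67),28),("f_yellow",(631,76),24),("f_green",(559,-278),24),("holder_red",(648,-66),12),("holder_white",(541,277),12)]:
    q=A[np.hypot(A[:,0]-c[0],A[:,1]-c[1])<55]; k=q[(q[:,2]>h-5)] if n[0]!="h" else q[q[:,2]>8.5]
    if len(k)<20: print(n,"none",len(k)); continue
    e,_=cv2.minEnclosingCircle(k[:,:2].astype(np.float32)); print(n,len(k),"mean",k[:,:2].mean(0).round(1),"enc",np.round(e,1),_ ,"z med",np.median(k[:,2]).round(1),"top-surface tilt",np.degrees(np.linalg.lstsq(np.c_[k[:,:2]-c,np.ones(len(k))],k[:,2],rcond=None)[0][:2]).round(1))
cx,cy=457,138; T=[]
for cx,cy,z in [(457,138,10),(541,277,4),(648,-66,10),(648,-66,28)]: T.append(cv2.resize(rect(p,cx,cy,z),(400,300) if 0 else (300,300)))
im=rect(p,457,138,28); V=cv2.cvtColor(im,cv2.COLOR_RGB2HSV).astype(int); print(im[120,120-44:120-60:-4].tolist(), im[120+60:120+40:-4,120].tolist())
cv2.imwrite("pics/d%d.png"%p["shot"],np.vstack([np.hstack(T[:2]),np.hstack(T[2:])])[:,:,::-1]); print(p["shot"])
E
python3 d.py; cp pics/d*.png pics/dd.png
```

```text
lens_white 776 mean [456.5 137.9] enc [456.7 138.2] 30.103635787963867 z med 27.3 top-surface tilt [-0.1 -0.1]
lens_red 729 mean [648.  -67.3] enc [648.3 -67.1] 30.203479766845703 z med 27.1 top-surface tilt [-0.   0.3]
f_yellow 318 mean [632.2  76.1] enc [632.7  76.4] 19.823455810546875 z med 23.2 top-surface tilt [ 1.7 -0.9]
f_green 331 mean [ 558.  -277.5] enc [ 558.3 -277.8] 20.666873931884766 z med 23.4 top-surface tilt [-0.2  0.4]
holder_red 1128 mean [646.1 -67.3] enc [647.4 -68.2] 40.48183059692383 z med 25.7 top-surface tilt [2.6 0.6]
holder_white 374 mean [537.3 271.9] enc [540.9 273.4] 40.6425895690918 z med 11.3 top-surface tilt [-0.2 -0. ]
[[177, 178, 173], [182, 183, 179], [181, 183, 179], [179, 181, 176]] [[167, 170, 164], [182, 184, 178], [183, 186, 179], [182, 186, 179], [177, 181, 174]]
13
```

View pics/dd.png

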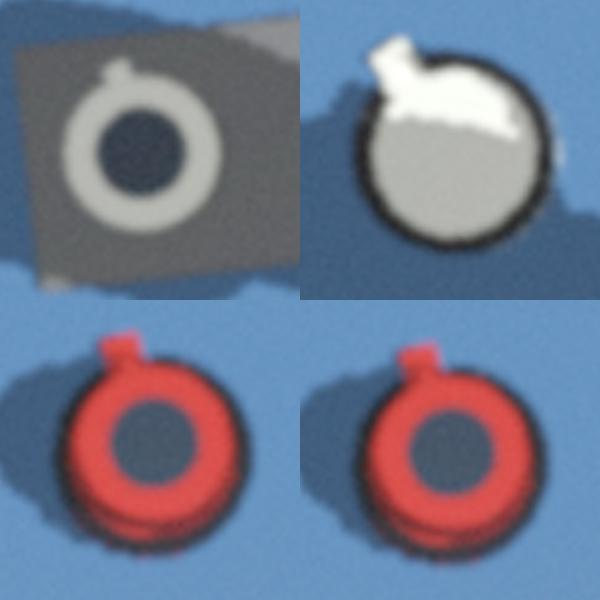

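The red lens is seated with its tab in the slot (lower tiles). Next come precise numbers for the white lens and holder, with parallax handled through depth.

```bash
python3 - <<'E'
from h import *
from scipy.optimize import least_squares
p=optics.capture("top"); A=depthpts(p,np.ones((480,640),bool)).reshape(480,640,3) if (p["depth"]>0).all() else None
print(A is not None)
Q=depthpts(p,np.ones((480,640),bool))
for n,c in [("holder_white",(540.7,275)),("holder_red",(647.5,-66.5))]:
    d=np.hypot(Q[:,0]-c[0],Q[:,1]-c[1]); a=np.degrees(np.arctan2(Q[:,1]-c[1],Q[:,0]-c[0]))
    if n[-1]=="e":
        f=lambda t,k:np.hypot(k[:,0]-t[0],k[:,1]-t[1])
        k=Q[(d<46)&(Q[:,2]>9.5)]; r=least_squares(lambda t:f(t,k)-t[2],[*c,36],loss="soft_l1").x; print(n,"wall fit",r.round(1),len(k))
        k=Q[(d<40)&(Q[:,2]<6)]; print(" floor mean",k.mean(0).round(1),len(k))
    for r0 in (41,44,47): 
        s=(d>r0)&(d<r0+3)&(abs(a-33 if n[-1]=="e" else a-16.5)<5); print("  tongue z at r",r0,np.median(Q[s,2]).round(1),s.sum(),"bench ref",np.median(Q[(d>55)&(d<60),2]).round(1))
for nm,cx,cy,zt,lo,hi,c in [("lens tab",456.6,138.2,14,33.5,38,None),("tongue",540.5,274.3,4,43,50,None),("tongue z12",540.5,274.3,12,43,50,None)]:
    im=rect(p,cx,cy,zt); hsv=cv2.cvtColor(im,cv2.COLOR_RGB2HSV).astype(int); v,u=np.mgrid[:240,:240]; X,Y=w(cx,cy,u,v)
    d=np.hypot(X-cx,Y-cy); a=np.degrees(np.arctan2(Y-cy,X-cx)); wh=(hsv[...,1]<50)&(hsv[...,2]>(130 if "lens" in nm else 150))&(abs(a-25)<30)
    for r0 in np.arange(lo,hi,1.5):
        s=wh&(d>=r0)&(d<r0+1.5); print(nm,r0,np.round([a[s].mean(),a[s].min(),a[s].max()],1) if s.any() else None)
E
```

```text
False
holder_white wall fit [540.7 273.3  36.6] 323
 floor mean [542.1 275.9   3.1] 832
  tongue z at r 41 2.5 7 bench ref -0.7
  tongue z at r 44 4.1 7 bench ref -0.7
  tongue z at r 47 3.0 5 bench ref -0.7
  tongue z at r 41 3.3 4 bench ref -0.9
  tongue z at r 44 3.0 7 bench ref -0.9
  tongue z at r 47 3.0 7 bench ref -0.9
lens tab 33.5 [21.6 11.  32.3]
lens tab 35.0 [21.7 12.1 31.2]
lens tab 36.5 [21.1 12.5 30.4]
tongue 43.0 [35.  22.8 47.3]
tongue 44.5 [34.6 22.9 46.4]
tongue 46.0 [34.4 23.3 45.9]
tongue 47.5 [34.3 23.4 45.4]
tongue 49.0 [34.6 24.  44.6]
tongue z12 43.0 [32.8 20.7 45. ]
tongue z12 44.5 [32.7 21.2 44.1]
tongue z12 46.0 [32.8 21.6 43.7]
tongue z12 47.5 [32.9 22.2 42.9]
tongue z12 49.0 [33.3 25.3 41.3]
```

White lens: (456.6,138.3), yaw 21.4°. White holder: (540.6,273.8), yaw 34.5°. Moving to the white lens.

```bash
python3 -m inch '[[[0.01,0.038,0],0.0115],[[0.01,0.038,0],0.0115],[[0.01,0.038,0],0.0115],[[0.01,0.038,0],0.0115],[[0.01,0.038,0],0.0115],[[0.01,0.038,0],0.0115],[[0.01,0.038,0],0.0115],[[0.01,0.038,0],0.0115]]'
python3 -m inch '[[[0.01,0.038,0],0],[[0.01,0.038,0],0],[[0.01,0.038,0],0],[[0.01,0.038,0],0],[[0.01,0.038,0],0],[[0.01,0.038,0],0],[[0.01,0.038,0],0],[[0.01,0.038,0],0]]'
python3 -m inch '[[[0.002,0.008,-0.03],0],[[0,0,-0.03],0],[[0,0,-0.02],0],[[0,0,0],0],[[0,0,0],0],[[0,0,0],0]]'
python3 -c "
from cell import get_state as g,optics
import numpy as np
s=g();q=s['eef_rot'];print(s['tcp_pos'],np.degrees(2*np.arctan2(q[2],q[1])))"
```

```text
time_s: 23.45
tcp_pos: [378.4, -166.3, 149.7]
eef_rot: [0.0, -0.19, 0.982, 0.0]
force: [0.3, -0.6, 1.0]
gripper_width: 84.9
grip_force: 0.0
time_s: 24.12
tcp_pos: [457.3, 138.0, 149.8]
eef_rot: [0.0, -0.19, 0.982, 0.0]
force: [1.5, -0.4, 0.1]
gripper_width: 85.1
grip_force: 0.0
time_s: 24.62
tcp_pos: [460.6, 143.2, 70.5]
eef_rot: [0.001, -0.189, 0.982, 0.0]
force: [0.2, -1.2, -0.3]
gripper_width: 84.9
grip_force: 0.0
[460.58532253 143.22487189  70.5224294 ] 201.8000428689821
```

```bash
python3 -m inch '[[[-0.0034,-0.0053,0],-0.007],[[0,0,-0.02],0],[[0,0,-0.02],0],[[0,0,-0.012],0],[[0,0,-0.006],0],[[0,0,-0.0025],0],[[0,0,0],0],[[0,0,0],0]]'
python3 -m inch '[[[0,0,0],0],[[0,0,0],0],[[0,0,0],0],[[0,0,0],0],[[0,0,0],0],[[0,0,0],0],[[0,0,0],0],[[0,0,0],0]]' 0.05 40
```

```text
time_s: 25.28
tcp_pos: [457.7, 137.1, 9.8]
eef_rot: [0.001, -0.185, 0.983, 0.0]
force: [0.3, 0.3, 0.1]
gripper_width: 85.0
grip_force: 0.0
time_s: 25.95
tcp_pos: [457.6, 137.3, 9.9]
eef_rot: [0.001, -0.185, 0.983, 0.0]
force: [-0.4, -0.9, 5.8]
gripper_width: 57.9
grip_force: 41.6
```

```bash
python3 -m inch '[[[0,0,0.004],0],[[0,0,0.01],0],[[0,0,0.02],0],[[0,0,0.025],0],[[0,0,0.016],0],[[0,0,0],0]]'
python3 -m inch '[[[0.007,0.0112,0],0.0287],[[0.0116,0.019,0],0.0287],[[0.0116,0.019,0],0.0287],[[0.0116,0.019,0],0.0287],[[0.0116,0.019,0],0.0287],[[0.0116,0.019,0],0.0287],[[0.0116,0.019,0],0.0287],[[0.007,0.011,0],0.0287]]'
python3 -m inch '[[[0,0,-0.015],0],[[0,0,-0.02],0],[[0,0,-0.01],0],[[0,0,0],0],[[0,0,0],0],[[0,0,0],0]]'
python3 - <<'E'
from cell import get_state as g,optics
import cv2,numpy as np
s=g();q=s['eef_rot'];print(s['tcp_pos'],np.degrees(2*np.arctan2(q[2],q[1])))
p=optics.capture('scene');cv2.imwrite('pics/pl4.png',cv2.resize(p['color'][210:330,370:530],(800,600),interpolation=2)[:,:,::-1])
E
```

```text
time_s: 26.45
tcp_pos: [459.4, 137.8, 87.1]
eef_rot: [0.003, -0.185, 0.983, 0.0]
force: [1.1, 0.4, -0.9]
gripper_width: 58.3
grip_force: 43.5
time_s: 27.12
tcp_pos: [541.2, 276.0, 81.7]
eef_rot: [-0.0, -0.298, 0.954, 0.0]
force: [0.4, 0.5, -2.2]
gripper_width: 58.6
grip_force: 43.4
time_s: 27.62
tcp_pos: [540.6, 273.4, 38.9]
eef_rot: [0.0, -0.296, 0.955, 0.0]
force: [-0.9, 0.9, -0.8]
gripper_width: 58.2
grip_force: 43.4
[540.61193246 273.42391943  38.88411892] 214.4947745217782
```

View pics/pl4.png

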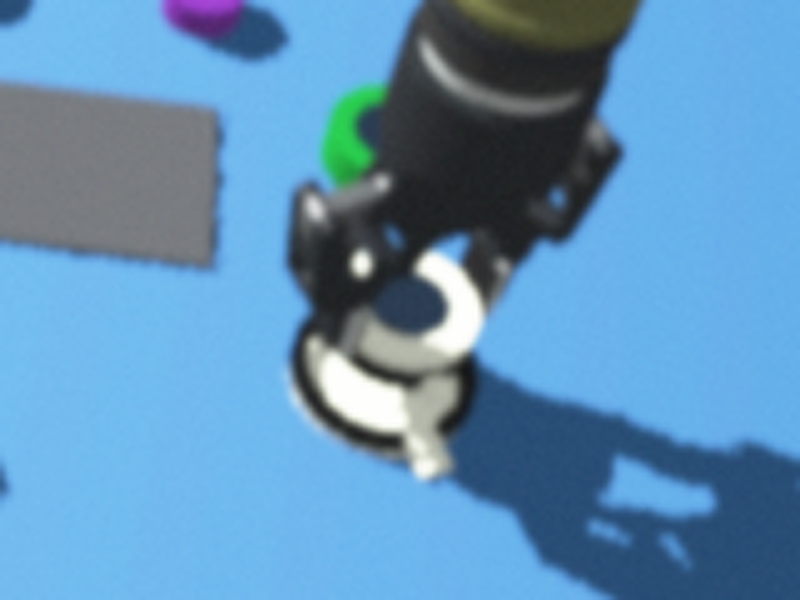

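The lens is upright over the white holder, with its tab near (425,390) towards the tongue at (432,460). Lowering with force checks.

```bash
python3 -m inch '[[[0.0005,0,-0.012],0],[[0,0,-0.008],0],[[0,0,-0.003],0],[[0,0,-0.002],0],[[0,0,-0.001],0],[[0,0,0],0]]'
python3 -m inch '[[[0,0,-0.001],0],[[0,0,-0.001],0],[[0,0,-0.0005],0],[[0,0,0],0],[[0,0,0],0]]'
```

```text
time_s: 28.17
tcp_pos: [541.0, 273.3, 12.9]
eef_rot: [0.0, -0.296, 0.955, 0.0]
force: [-0.3, -0.2, -2.2]
gripper_width: 58.1
grip_force: 43.4
time_s: 28.58
tcp_pos: [540.9, 273.2, 10.3]
eef_rot: [0.0, -0.296, 0.955, -0.0]
force: [0.2, 0.4, -0.9]
gripper_width: 58.2
grip_force: 43.4
```

```bash
python3 -m inch '[[[0,0,-0.0005],0],[[0,0,0],0],[[0,0,0],0],[[0,0,0.01],0],[[0,0,0.03],0],[[0,0,0.035],0],[[0,0,0.035],0],[[0,0,0.03],0]]' 0.08
python3 -m inch '[[[-0.02,-0.035,0],0],[[-0.02,-0.035,0],0],[[-0.02,-0.035,0],0],[[-0.02,-0.035,0],0],[[-0.02,-0.035,0],0],[[-0.02,-0.035,0],0],[[-0.02,-0.035,0],0],[[0,-0.035,0],0]]'
python3 -m inch '[[[0,-0.035,0],0],[[0,-0.035,0],0],[[0,-0.035,0],0],[[0,-0.035,0],0],[[0,-0.035,0],0],[[0,-0.035,0],0],[[0,0,0],0],[[0,0,0],0]]'
sed -i 's/("lens_white",(457,138),28)/("lens_white",(541,274),28)/; s/(457,138,10),(541,277,4),(648,-66,10),(648,-66,28)/(541,274,14),(541,274,28),(630,75,24),(559,-278,24)/' d.py
rm pics/d*.png; python3 d.py; cp pics/d*.png pics/final.png
```

```text
time_s: 29.25
tcp_pos: [541.3, 273.4, 153.1]
eef_rot: [0.001, -0.296, 0.955, 0.0]
force: [0.9, -0.1, -0.4]
gripper_width: 80.0
grip_force: 0.0
time_s: 29.92
tcp_pos: [395.8, -7.8, 150.2]
eef_rot: [-0.002, -0.297, 0.955, 0.001]
force: [1.0, 0.6, -0.5]
gripper_width: 80.2
grip_force: 0.0
time_s: 30.58
tcp_pos: [401.2, -218.5, 150.6]
eef_rot: [0.001, -0.295, 0.956, -0.0]
force: [-0.3, -0.3, -0.1]
gripper_width: 80.1
grip_force: 0.0
lens_white 765 mean [540.1 272.7] enc [540.5 273.2] 30.436548233032227 z med 27.3 top-surface tilt [-0.1 -0.3]
lens_red 737 mean [647.8 -67. ] enc [647.9 -67.3] 30.283275604248047 z med 27.0 top-surface tilt [-0.4 -0.2]
f_yellow 323 mean [632.3  76.2] enc [632.7  76. ] 20.153345108032227 z med 23.4 top-surface tilt [0.1 0.6]
f_green 330 mean [ 557.8 -277.6] enc [ 558.3 -277.8] 20.235977172851562 z med 23.0 top-surface tilt [-0.1 -0. ]
holder_red 1145 mean [645.7 -67.3] enc [647.1 -68.3] 40.686668395996094 z med 25.7 top-surface tilt [2.9 0.6]
holder_white 1187 mean [539.2 271.3] enc [540.1 273.5] 40.81449508666992 z med 26.0 top-surface tilt [1.6 1.6]
[[96, 97, 101], [95, 97, 99], [95, 97, 100], [98, 100, 101]] [[143, 147, 150], [138, 143, 144], [125, 128, 132], [106, 109, 111], [97, 100, 102]]
16
```

View pics/final.png

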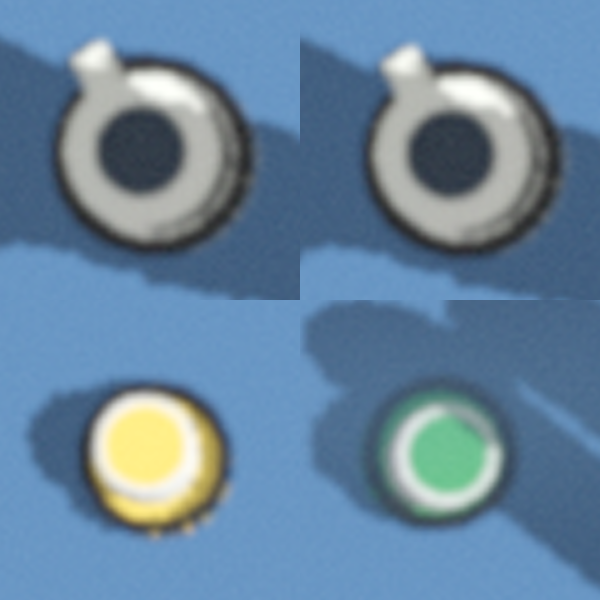

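All four pieces are level and at seated height (lens tops about 27 mm, filter tops about 23 mm, both reading 1 mm low as the bench does). They are centred, with the tabs in their slots. Handing in.

```bash
python3 -c "
from cell import workorder
print(workorder.close_job())"
```

```text
the job is handed in; nothing more can be done
None
```

I put both lenses and both filters away in the holders of their own colour. The last depth check showed them level, fully down and centred, with the lens tabs in their slots. I never moved near the multimeter or the jar, and the job is handed in with about 31 s used (no verdict was returned).

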